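Draw the sprung gauge rod to its length mark

ROBOT

A 6-joint arm with a two-finger parallel gripper is mounted at the origin on the work surface. World frame = base frame: x ahead of the robot, y to its left, z up, the work surface at z = 0. Lengths are in m, angles in rad, forces in N, time in s.
With the tool pointing down it reaches from about 0.3 to 0.85 m from the base axis. Payload 5.4 kg.
Tool frame: the origin (TCP) lies at the very end of the fingers, on their centre line; the grasp point (between the pads) lies 19 mm behind it; z points along the fingers, y is the line along which they close (so a half turn about z gives the same grasp; the last joint's range is limited). The gripper opens to 85 mm and grips with 20 to 120 N. Pads are 22 mm wide; open, the fingers measure 114 mm over their backs; the gripper's body (76 mm by 85 mm) begins 54 mm behind the grasp point. The pads swing forward as they close: fully open they stand 13 mm farther back than shut.
Start: joints at [0.944, 0.158, 1.597, -0, 1.386, -0.21], TCP at [0.233, 0.526, 0.231] pointing down, gripper open.
Joint ranges: [-2.91, 2.91], [-0.94, 2.29], [0.18, 2.7], [-1.29, 4.43], [0.17, 2.64], [-3, 3]. Speed limits (rad/s): [2.57, 2.57, 3.14, 3.14, 3.14, 3.14].

INTERFACE

Orientations are given as a rotation vector (axis times angle).
In Python, from plant import * gives the robot as it stands.
- The arm moves only by the tool apply_moves, never from a script. Its argument "commands" is a list that holds one entry, the list of rows, each a list of 7 numbers: the closure, from 0 (fully open) to 1 (shut), then the shift along the tool's x, y, z in shares of 300 mm (1.0 is 300 mm), then the turn, a rotation vector about the tool's x, y, z in parts of the range, where 1.0 means pi/2 rad. In form: [[[gripper, tx, ty, tz, rx, ry, rz], ...]]. A call has 1 to 5 rows; each row is the pose to reach, as a shift and turn from the pose commanded when the call began, along the tool's axes at that moment; what a row does not reach only later rows make up. A row lasts 1/8 s, in which the tool goes at most 62.5 mm and 10.7 degrees, less where a joint would pass 70% of its speed; a pose out of reach is approached as far as the arm can. A call with a gripper value outside its range is refused whole. The fingers move at their own pace and stop on an object; the grip force is fixed at half the most. Time passes only in rows, so rows that repeat a pose let the fingers close. It gives the time, the measured TCP pose, the force, the opening and the grip force at its end, in the units of the state.
- state(): the state, without advancing time (a new reading comes with each control period).
- capture(name): name is "scene" or "top" or "wrist"; returns a dict with "img" (420x560x3 uint8, red, green, blue), "vfov" (degrees; the focal length in pixels is half the picture's height over the tangent of half this angle, whatever the lens; pixels are square), "cx", "cy" (the principal point, pixels), "R" (3x3) and "t" (3): a world point X has camera coordinates R X + t. Camera axes: x right, y down, z forward; pixel columns grow to the right and rows downward; lengths in m; the calibration is good to about 2 mm. The wrist camera is an equidistant fisheye: a pixel r from the principal point sees the ray r / f radians off the axis. A picture is of the moment at which its call begins. There is no depth.
- close_job(): hands the job in; it is judged then, once.
The state is a dict: "time": time; "q": joint angles; "qd": joint speeds; "effort": joint torques, N m; "tool_pos": TCP position; "orientation": TCP orientation; "force": force on the tool from outside, world axes, zero at the start; "wrist_torque": the same for the moment, N m; "width": finger opening in m; "gripper_force": force on a finger pad.
Only numpy, scipy, OpenCV 4.12 (cv2) and the standard library are available. Lean on these libraries where they do the work, as an engineer would, in place of code of your own. Each camera call takes 0.05 s, during which the arm holds its last target. There are 200 camera calls.

TASK

In the low gauge cabinet on the bench, pull the tray out all the way to its stop, then take the upright pull grip of the sprung telescoping rod lying in the tray and draw the rod out until its pointer is level with the tip of the index clip on the rule beside it. The rod springs back if released, so finish while still holding the grip steadily at that mark, with the tray fully out. Leave the other things on the bench and on the cabinet where they are.

Things in the scene. Friction and masses are not known exactly. Their poses are not given: they have to be found in the camera images.
- cabinet: Low grey sheet-metal cabinet, fixed to the bench, 220 (x) x 440 (y) x 104 mm high; origin at the centre of its underside, on the bench. Its own -x axis points out of its open front, towards the robot; tray and rod move along its axes, and all offsets here are in its frame. It may stand turned by up to 0.25 rad.
- tray (a joint): How far the tray is pulled out, along the cabinet's -x axis: 0 shut (as at the start), 0.150 m at its stop. About 5 N of friction; it stays where it is left. Its wooden front is 430 mm wide, 12 mm thick, top edge 94 mm above the bench; outer face 122 mm before the cabinet's origin when shut. Tray floor 22 mm above the bench.
- tray_handle (a point): Middle of the tray's handle, a level steel bar 8 mm thick and 120 mm long parallel to the cabinet's y axis, 80 mm above the bench, its middle line 45 mm before the face of the tray front (41 mm free gap), carried by a stem near each end, 56 mm either side of the middle. When shut it is 167 mm before the cabinet's origin. Moves with the tray.
- rod (a joint): How far the telescoping rod is drawn out of its fixed tube, along the cabinet's -y axis: 0 sprung in, 0.130 m at most. The spring pulls it back with 4 N at 0 plus 50 N/m. Rod 12 mm thick, tube 20 mm (from 55 to 175 mm on the +y side of the grip when sprung in), axis 40 mm above the bench: fingertips more than 51 mm above the bench clear both.
- pull_grip: Steel grip block standing upright on the rod's free end, 24 (x) x 14 (y) x 60 mm high; origin at its centre, 58 mm above the bench (top at 88 mm). Sprung in, with the tray shut, it lies at x -25, y +20 mm from the cabinet's origin, hidden under the cabinet's top; with the tray fully out, in the open at x -175 mm.
- rod_pointer (a point): Free end of the thin pointer (3 mm) that sticks out from the grip towards the tray front, 46 mm from the grip's centre, 36 mm above the bench. It moves with the grip.
- index (a joint): Where the index clip is clamped on the rule, on the same scale as rod: the pointer is level with the clip's tip when rod equals index. 0.05 to 0.11 m, different each time; the clip cannot be shifted.
- index_mark (a point): The tip of the index clip, a small dark steel block (18 x 12 x 8 mm, top 34 mm above the bench) with one pointed end, on the aluminium rule strip that lies on the tray floor; the tip is 48 mm from the rod's axis, on the tray-front side. The tip points to the rod.
- bowl: Small copper bowl, 100 mm across, 40 mm high, on the cabinet's top; origin under its centre. Leave alone.
- wrench: Steel wrench, 170 mm long, lying on the cabinet's top; origin under its middle. Leave alone.
- dolly: Waisted steel hand dolly, 60 mm across, 82 mm high, on the bench to the left of the tray's path; origin under its centre. Leave alone.
- tin: Plain metal tin, 66 mm across, 100 mm high, on the bench to the right of the tray's path; origin under its centre. Leave alone.
- hammer: Hammer, 280 mm long, lying on the bench at the left; origin under its middle. Leave alone.
- mallet: Wooden mallet, about 240 mm long, lying on the bench at the right; origin on the bench under it. Leave alone.
- jar: Amber glass jar, 70 mm across, 90 mm high, on the bench in front of the mallet, at the robot's right; origin under its centre. Leave alone.

How it is judged:
By the outcome, as a careful person would: the job done as asked, in the order asked, and still so for the second after the job is handed in, while the arm keeps its last pose, push and grip.
It also fails if it takes over 51 s, if anything falls off the work surface, if the arm or the gripper's body presses on something with over 40 N, if the wrist force passes 120 N, or if a joint passes its speed limit or range.

## Working session

There is one attempt and no reset: what is moved stays moved. The work goes in short steps, Python scripts to look and compute and a tool call to move; the robot and the scene stay as the last step left them, time stands still between calls to the robot, and variables do not carry over. Pictures are saved under pics/ and viewed, at most 10 in all, crops included, and the job is handed in when it is done.

Besides the shell and the picture viewer there is one more tool, called after ">>>" as a command line: name --argument value ..., lists and objects as JSON in quotes. apply_moves: Moves the arm, as the interface text tells. Its arguments: {"type":"object","properties":{"commands":{"type":"array","items":{"type":"array","items":{"type":"array","items":{"type":"number"}}}}},"required":["commands"]}

```bash
mkdir -p pics
python3 - <<'E'
from plant import *
import cv2,pickle
s=state();print(s)
for n in("scene","top"):
    c=capture(n);pickle.dump(c,open(n+".pkl","wb"));cv2.imwrite(f"pics/{n}0.png",cv2.resize(c["img"][:,:,::-1],(800,600),interpolation=cv2.INTER_CUBIC));print(n,c["vfov"],c["cx"],c["cy"],c["R"],c["t"])
E
```

```text
{'time': 0.0, 'q': array([ 9.43933438e-01,  1.59088083e-01,  1.59825388e+00,  1.87428180e-05,
        1.38616330e+00, -2.10101247e-01]), 'qd': array([ 0.00151435, -0.00078196,  0.00011831,  0.00095257, -0.00025513,
       -0.00141072]), 'effort': array([-9.58142664e-05, -3.95999050e+01, -3.31435454e+01, -2.01930648e-04,
        8.32234102e-03, -3.16440105e-05]), 'tool_pos': array([0.2324162 , 0.52528003, 0.23028411]), 'orientation': array([-6.49760979e-01, -3.07285193e+00,  2.73262738e-03]), 'force': array([-1.06023026, -0.33317287,  0.00339082]), 'wrist_torque': array([-0.02519155,  0.00060751,  0.01041401]), 'gripper_force': 0.0, 'width': 0.0852554836336897}
scene 44.31131503142307 280.5362350488619 205.18167915306094 [[ 0.70599203  0.70811855 -0.01197411]
 [ 0.55840139 -0.56696485 -0.60558958]
 [-0.43561811  0.42085505 -0.79568705]] [-0.39821687 -0.22870923  2.32933539]
top 46.76349911422889 274.40329782228946 210.8385578866778 [[ 0.00354112 -0.99997226 -0.00655229]
 [-0.9887876  -0.00252318 -0.14930743]
 [ 0.14928676  0.00700754 -0.98876911]] [0.01897812 0.58138281 1.48066047]
```

View pics/top0.png

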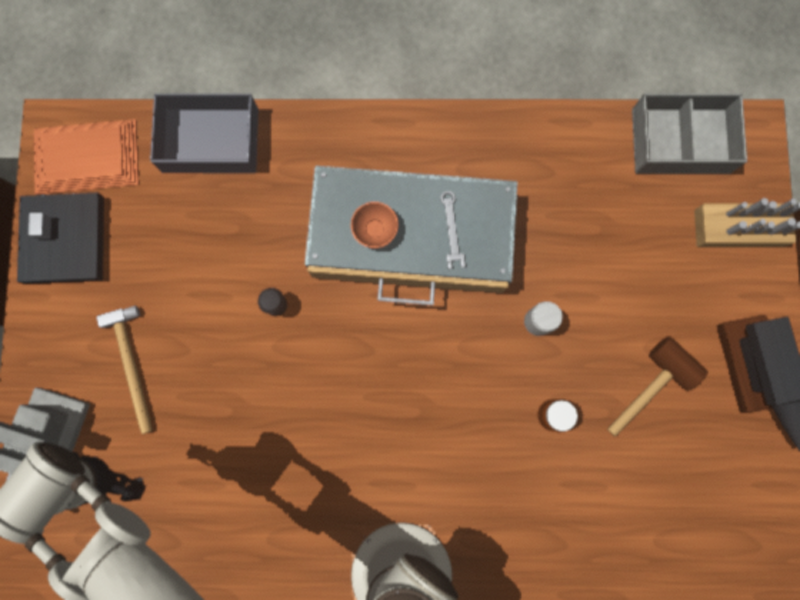

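View pics/scene0.png

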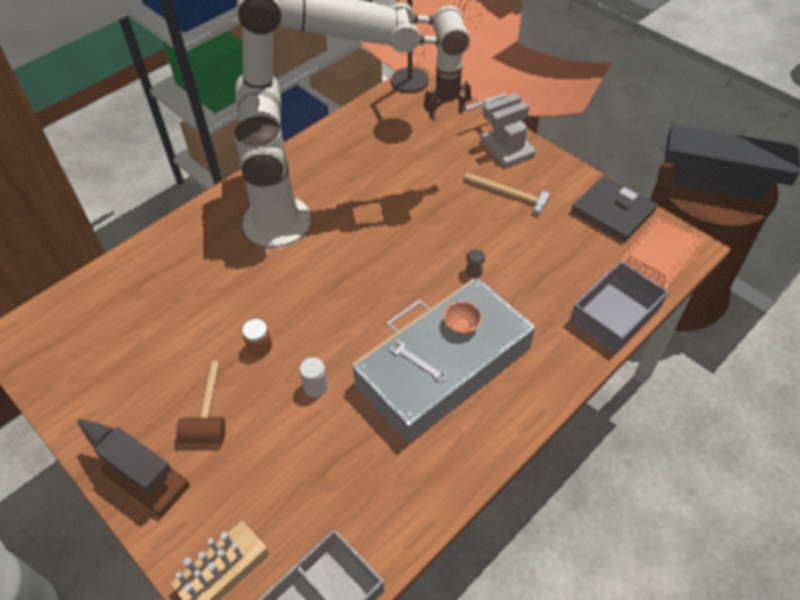

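The top view shows the cabinet top with corners at (316,168), (517,182), (511,285) and (307,266). The handle bar runs (378,299)–(434,304), with the bowl at (375,226) and the wrench at (453,230). The scene view agrees, and the path in front is clear between the dolly (272,302) and the tin (546,318).

```bash
cat > h.py <<'E'
import numpy as np,pickle,cv2
from scipy.spatial.transform import Rotation as Ro
def ray(c,u,v):
    f=c["img"].shape[0]/2/np.tan(np.radians(c["vfov"]/2))
    return np.array([(u-c["cx"])/f,(v-c["cy"])/f,1.])
def world(c,u,v,z,fish=False):
    d=ray(c,u,v)
    if fish:
        r=np.hypot(d[0],d[1]);d=np.array([*(d[:2]/r*np.sin(r)),np.cos(r)])
    d=c["R"].T@d;o=-c["R"].T@c["t"]
    return o+d*(z-o[2])/d[2]
def proj(c,X):
    f=c["img"].shape[0]/2/np.tan(np.radians(c["vfov"]/2));p=c["R"]@X+c["t"]
    return p[:2]/p[2]*f+[c["cx"],c["cy"]]
def down(yaw): # tool z down, tool y (closing) at world angle yaw
    y=np.array([np.cos(yaw),np.sin(yaw),0]);z=np.array([0,0,-1.]);return np.column_stack([np.cross(y,z),y,z])
def delta(s,pos,yaw):
    R=Ro.from_rotvec(s["orientation"]).as_matrix();best=None
    for a in(yaw,yaw+np.pi):
        w=Ro.from_matrix(R.T@down(a)).as_rotvec()
        if best is None or np.linalg.norm(w)<np.linalg.norm(best):best=w
    return np.round(R.T@(np.array(pos)-s["tool_pos"])*1000,1),np.round(best,4)
E
python3 - <<'E'
from h import *
from plant import *
from scipy.optimize import least_squares
c=pickle.load(open("top.pkl","rb"));k=.7
P=[((316,168),(.11,.22,.104)),((517,182),(.11,-.22,.104)),((378,299),(-.167,.06,.08)),((434,304),(-.167,-.06,.08)),((307,265),(-.11,.22,.104)),((512,285),(-.11,-.22,.104))]
def cab(p,X):
    C,S=np.cos(p[2]),np.sin(p[2]);return np.array([p[0]+C*X[0]-S*X[1],p[1]+S*X[0]+C*X[1],X[2]])
r=least_squares(lambda p:np.concatenate([proj(c,cab(p,X))-np.array(u)*k for u,X in P]),[.6,0,0]);p=r.x
print(p,r.fun.round(1))
np.save("cab.npy",p);s=state();h=cab(p,(-.167,0,.08));print("handle",h)
print("out",cab(p,(-.317,0,.08)),"grip",cab(p,(-.175,.02,.06)))
print("bar mids",world(c,378*k,299*k,.08),world(c,434*k,304*k,.08))
for z in(.2,.063):print(delta(s,[h[0],h[1],z],p[2]))
for n,u,z in(("dolly",(272,297),.082),("tin",(547,313),.1),("bowl",(375,226),.14)):print(n,world(c,u[0]*k,u[1]*k,z))
E
```

```text
[ 0.73981932 -0.02344516 -0.08201656] [-0.1 -0.9  0.9  0.7  0.2  0.7  0.   0.5 -1.1  0.5  0.1 -1.5]
handle [ 0.57338069 -0.00976375  0.08      ]
out [0.42388491 0.00252495 0.08      ] grip [0.56704607 0.01082442 0.06      ]
bar mids [0.58053518 0.05055599 0.08      ] [ 0.57000298 -0.06947778  0.08      ]
(array([-528.3, -351.2,   30.8]), array([-1.6000e-03,  7.0000e-04,  1.2361e+00]))
(array([-528.4, -351. ,  167.8]), array([-1.6000e-03,  7.0000e-04,  1.2361e+00]))
dolly [0.58399296 0.27799072 0.082     ]
tin [ 0.5485156  -0.30621768  0.1       ]
bowl [0.72572429 0.05619141 0.14      ]
```

Units first: shifts go in shares of 300 mm and turns go in shares of pi/2 rad. So -264 mm is -0.88, -211 mm is -0.7033, 0.62 rad is 0.3947.

>>> apply_moves --commands '[[[0.5, -0.1767, -0.1167, 0.01, 0, 0, 0.0764], [0.5, -0.3533, -0.2333, 0.02, 0, 0, 0.1592], [0.5, -0.53, -0.35, 0.03, 0, 0, 0.2355], [0.5, -0.7033, -0.4667, 0.04, 0, 0, 0.3119], [0.5, -0.88, -0.5833, 0.05, 0, 0, 0.3947]]]'

```text
time: 0.72
tool_pos: [0.4013, 0.2609, 0.2162]
orientation: [-1.562, -2.726, 0.0]
force: [1.4, -0.1, 0.2]
width: 0.0427
gripper_force: 0.0
```

Run:
```python
from h import *
from plant import *
s=state();print(s["time"],s["tool_pos"],s["width"],s["q"].round(2));print(delta(s,[.5745,-.01,.17],-.0835))
```

```text
0.725 [0.40134022 0.26088118 0.21616343] 0.042674162402277005 [ 0.32 -0.08  1.88  0.    1.35 -0.21]
(array([-321.3,   12.5,   46.1]), array([-2.000e-04, -0.000e+00,  6.135e-01]))
```

In the tool's units: -300 mm is -1, -240 mm is -0.8, 0.6 rad is 0.382.

>>> apply_moves --commands '[[[0.5, -0.2, 0.0067, 0.03, 0, 0, 0.0764], [0.5, -0.4, 0.0167, 0.06, 0, 0, 0.1528], [0.5, -0.6, 0.0233, 0.09, 0, 0, 0.2292], [0.5, -0.8, 0.0333, 0.12, 0, 0, 0.3056], [0.5, -1, 0.04, 0.15, 0, 0, 0.382]]]'

```text
time: 1.35
tool_pos: [0.5645, 0.0088, 0.1709]
orientation: [-2.298, -2.142, 0.0]
force: [1.1, 0.7, 0.5]
width: 0.0426
gripper_force: 0.0
```

>>> apply_moves --commands '[[[0.5, 0, 0, 0, 0, 0, 0], [0.5, 0, 0, 0, 0, 0, 0]]]'

```text
time: 1.6
tool_pos: [0.5633, 0.0109, 0.1709]
orientation: [-2.292, -2.146, 0.001]
force: [1.0, 0.2, -0.5]
width: 0.0432
gripper_force: 0.0
```

Run:
```python
from h import *
from plant import *
s=state();print(s["time"],s["tool_pos"],s["width"],s["q"].round(2));print(delta(s,[.5745,-.01,.063],-.0835))
c=capture("wrist");pickle.dump(c,open("w1.pkl","wb"));cv2.imwrite("pics/w1.png",cv2.resize(c["img"][:,:,::-1],(800,600),interpolation=cv2.INTER_CUBIC))
print(c["vfov"],-c["R"].T@c["t"])
```

```text
1.6 [0.56331464 0.01092013 0.17094678] 0.043159544995174 [-0.2   0.18  1.69  0.    1.27 -0.13]
(array([-20.2,  12.7, 107.9]), array([-0.0015, -0.0006,  0.0177]))
65.70646984690485 [0.56860193 0.08326895 0.31273196]
```

View pics/w1.png

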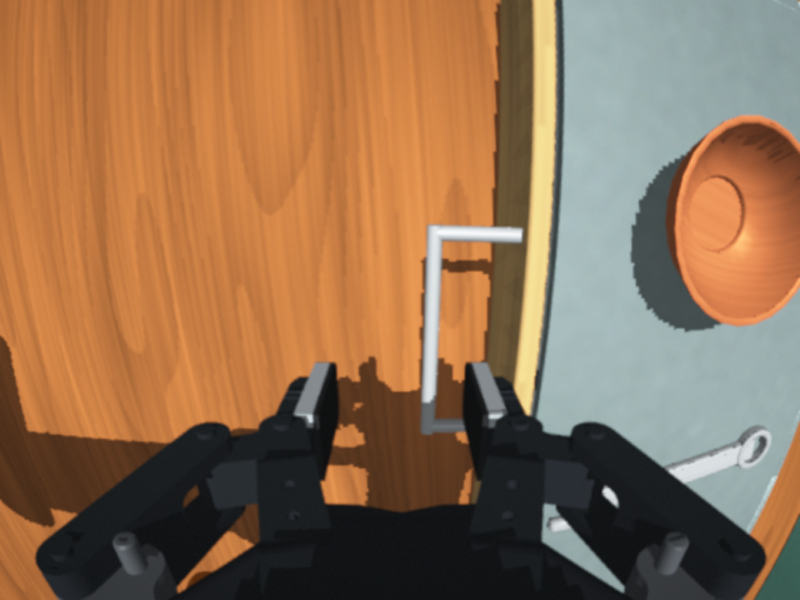

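The wrist view shows the bar from (434,231) to (428,428), inside the finger gap but nearer the right finger. I'll use it to check the handle pose.

Run:
```python
from h import *
from plant import *
c=pickle.load(open("w1.pkl","rb"));k=.7
a=world(c,434*k,231*k,.083,True);b=world(c,428.5*k,428*k,.083,True);print(a,b,(a+b)/2,np.hypot(*(a-b)[:2]),np.arctan2(-(a-b)[0],(a-b)[1]))
# tray front top edge outer line
e=world(c,536*k,100*k,.094,True);f=world(c,528*k,300*k,.094,True);print(e,f,np.arctan2(-(e-f)[0],(e-f)[1]))
```

```text
[0.58301013 0.05023518 0.083     ] [ 0.57516794 -0.06250317  0.083     ] [ 0.57908904 -0.00613399  0.083     ] 0.11301077007985065 -0.0694491687512702
[0.63477104 0.113279   0.094     ] [0.62831074 0.01463083 0.094     ] -0.06539494038757622
```

In the tool's units: 108 mm is 0.36, 85 mm is 0.2833, 0.01 rad is 0.0064.

>>> apply_moves --commands '[[[0.5, -0.06, 0.05, 0.1, 0, 0, 0.0064], [0.5, -0.06, 0.05, 0.2, 0, 0, 0.0064], [0.5, -0.06, 0.05, 0.2833, 0, 0, 0.0064], [0.5, -0.06, 0.05, 0.36, 0, 0, 0.0064], [0.5, -0.06, 0.05, 0.36, 0, 0, 0.0064]]]'

```text
time: 2.28
tool_pos: [0.5756, -0.0065, 0.0619]
orientation: [-2.299, -2.136, 0.004]
force: [0.0, 0.9, 0.9]
width: 0.0429
gripper_force: 0.0
```

>>> apply_moves --commands '[[[0.7, 0, 0, 0, 0, 0, 0], [1, 0, 0, 0, 0, 0, 0], [1, 0, 0, 0, 0, 0, 0], [1, 0, 0, 0, 0, 0, 0]]]'

```text
time: 2.78
tool_pos: [0.5785, -0.0082, 0.0652]
orientation: [2.303, 2.135, 0.002]
force: [-2.4, 2.1, 6.9]
width: 0.0056
gripper_force: 58.8
```

Run:
```python
from h import *
from plant import *
s=state();print(s["tool_pos"],s["width"],s["force"],s["gripper_force"])
t=s["tool_pos"]
for a in(-.082,-.07):print(delta(s,t-.150*np.array([np.cos(a),np.sin(a),0]),-.0765))
```

```text
[ 0.57849123 -0.00822633  0.06522832] 0.005638637936878634 [-2.40376772  2.11933494  6.8887919 ] 58.799598813056946
(array([   0.9, -150. ,   -0.3]), array([ 0.0018, -0.0002,  0.0005]))
(array([  -0.9, -150. ,   -0.3]), array([ 0.0018, -0.0002,  0.0005]))
```

In the tool's units: -70 mm is -0.2333, -55 mm is -0.1833.

>>> apply_moves --commands '[[[1, 0, -0.0333, 0, 0, 0, 0], [1, 0, -0.0833, 0, 0, 0, 0], [1, 0, -0.1333, 0, 0, 0, 0], [1, 0, -0.1833, 0, 0, 0, 0], [1, 0, -0.2333, 0, 0, 0, 0]]]'

```text
time: 3.4
tool_pos: [0.5105, -0.0028, 0.0653]
orientation: [2.301, 2.131, 0.009]
force: [6.7, 4.5, 0.5]
width: 0.0055
gripper_force: 59.8
```

In the tool's units: -70 mm is -0.2333, -60 mm is -0.2.

>>> apply_moves --commands '[[[1, 0, -0.05, 0, 0, 0, 0], [1, 0, -0.1, 0, 0, 0, 0], [1, 0, -0.15, 0, 0, 0, 0], [1, 0, -0.2, 0, 0, 0, 0], [1, 0, -0.2333, 0, 0, 0, 0]]]'

```text
time: 4.03
tool_pos: [0.4404, 0.0028, 0.0652]
orientation: [2.302, 2.131, 0.009]
force: [5.8, 5.3, 0.7]
width: 0.0056
gripper_force: 59.9
```

In the tool's units: -14 mm is -0.0467, -13 mm is -0.0433.

>>> apply_moves --commands '[[[1, 0, -0.02, 0, 0, 0, 0], [1, 0, -0.0367, 0, 0, 0, 0], [1, 0, -0.0433, 0, 0, 0, 0], [1, 0, -0.0467, 0, 0, 0, 0], [1, 0, -0.0467, 0, 0, 0, 0]]]'

```text
time: 4.65
tool_pos: [0.4289, 0.0037, 0.0653]
orientation: [2.3, 2.128, 0.016]
force: [14.0, 6.5, -8.8]
width: 0.0054
gripper_force: 59.0
```

>>> apply_moves --commands '[[[1, 0, 0.0033, 0, 0, 0, 0], [0.5, 0, 0.0067, 0, 0, 0, 0], [0.5, 0, 0.0067, 0, 0, 0, 0], [0.5, 0, 0.0067, 0, 0, 0, 0], [0.5, 0, 0.0067, -0.0333, 0, 0, 0]]]'

```text
time: 5.28
tool_pos: [0.4251, 0.0033, 0.0731]
orientation: [-2.303, -2.134, 0.002]
force: [-0.4, -0.6, -0.4]
width: 0.0426
gripper_force: 0.0
```

In the tool's units: -130 mm is -0.4333, -120 mm is -0.4.

>>> apply_moves --commands '[[[0.5, 0, 0, -0.1, 0, 0, 0], [0.5, 0, 0, -0.25, 0, 0, 0], [0.45, 0, 0.1, -0.4, 0, 0, 0], [0.4, 0, 0.2, -0.4333, 0, 0, 0], [0.4, 0, 0.2, -0.4333, 0, 0, 0]]]'

```text
time: 5.9
tool_pos: [0.4878, -0.0019, 0.2055]
orientation: [2.302, 2.134, 0.003]
force: [-1.1, -0.3, -0.3]
width: 0.051
gripper_force: 0.0
```

Run:
```python
from h import *
from plant import *
s=state();print(s["time"],s["tool_pos"],s["width"],s["q"].round(2))
for n in("wrist","top"):
  c=capture(n);pickle.dump(c,open(n+"2.pkl","wb"));cv2.imwrite(f"pics/{n}2.png",cv2.resize(c["img"][:,:,::-1],(800,600),interpolation=cv2.INTER_CUBIC))
```

```text
5.9 [ 0.48780549 -0.00186364  0.20550454] 0.0509882946353316 [-0.25 -0.05  1.87 -0.    1.32 -0.18]
```

View pics/wrist2.png

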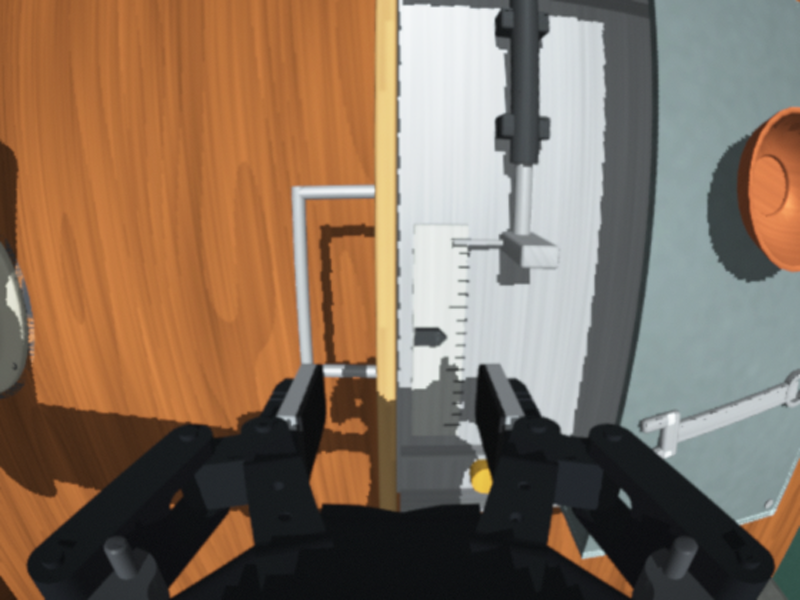

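View pics/top2.png

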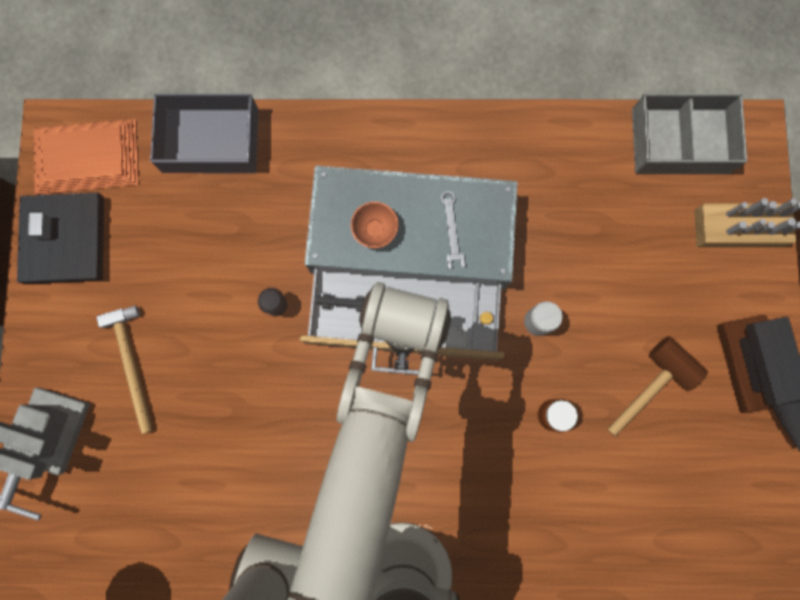

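The tray is out (its front is clear of the cabinet in both views). In the wrist view the pointer's free end is near (453,242), the clip tip near (447,338) and the grip top near (540,257). I'll enlarge to read these more closely.

Run:
```python
from h import *
c=pickle.load(open("wrist2.pkl","rb"))
cv2.imwrite("pics/crop2.png",cv2.resize(c["img"][150:260,270:400,::-1],None,fx=5,fy=5,interpolation=cv2.INTER_CUBIC))
```

```text
(no output)
```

View pics/crop2.png

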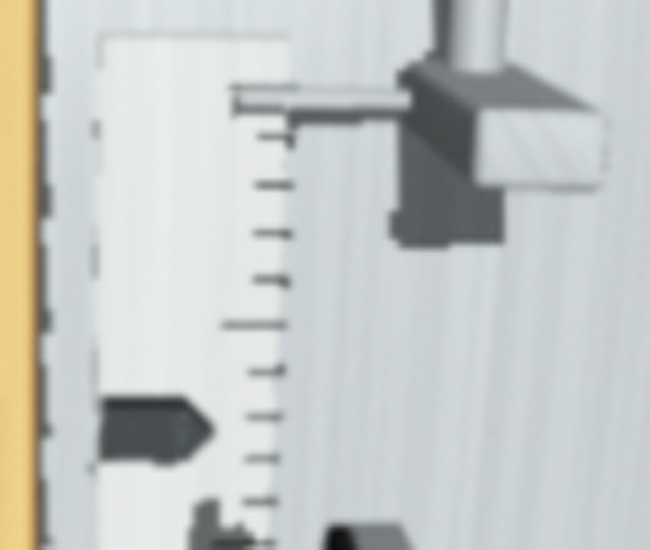

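The crop shows the pointer end at (234,101), the clip tip at (215,430) and the grip's top face centred at (540,149).

Run:
```python
from h import *
from plant import *
c=pickle.load(open("wrist2.pkl","rb"))
w=lambda u,v,z:world(c,270+(u+.5)/5-.5,150+(v+.5)/5-.5,z,True)
p=w(234,101,.036);m=w(215,430,.033);g=w(540,149,.088);print(p,m,g)
a=-.0795;y=np.array([-np.sin(a),np.cos(a),0]);x=np.array([np.cos(a),np.sin(a),0])
print("index",(p-m)@y,"perp p-m",(p-m)@x,"g-p",(g-p)@x,(g-p)@y)
s=state()
for z in(.14,.057):print(delta(s,[g[0],g[1],z],a))
print(delta(s,[g[0],g[1],.057]-.05*y,a))
```

```text
[0.52546532 0.01643624 0.036     ] [ 0.51871965 -0.05261438  0.033     ] [0.57154557 0.01431128 0.088     ]
index 0.06936823971752913 perp p-m 0.0012406217024787218 g-p 0.046103467849860524 0.00154128289023196
(array([22. , 85. , 63.1]), array([-0.0014, -0.0001,  0.0036]))
(array([ 22. ,  85.2, 146.1]), array([-0.0014, -0.0001,  0.0036]))
(array([-28. ,  85. , 146.1]), array([-0.0014, -0.0001,  0.0036]))
```

In the tool's units: 146 mm is 0.4867, 120 mm is 0.4, 0.004 rad is 0.0025.

>>> apply_moves --commands '[[[0.4, 0.0367, 0.14, 0.0833, 0, 0, 0], [0.4, 0.0733, 0.2833, 0.1667, 0, 0, 0.0025], [0.4, 0.0733, 0.2833, 0.2833, 0, 0, 0.0025], [0.4, 0.0733, 0.2833, 0.4, 0, 0, 0.0025], [0.4, 0.0733, 0.2833, 0.4867, 0, 0, 0.0025]]]'

```text
time: 6.62
tool_pos: [0.5698, 0.0145, 0.055]
orientation: [-2.306, -2.129, 0.004]
force: [-1.3, 0.1, 0.1]
width: 0.0511
gripper_force: 0.0
```

>>> apply_moves --commands '[[[0.4, 0, 0, 0, 0, 0, 0], [1, 0, 0, 0, 0, 0, 0], [1, 0, 0, 0, 0, 0, 0], [1, 0, 0, 0, 0, 0, 0], [1, 0, 0, 0, 0, 0, 0]]]'

```text
time: 7.25
tool_pos: [0.573, 0.014, 0.0593]
orientation: [2.307, 2.13, 0.001]
force: [-3.2, 0.4, 6.9]
width: 0.0234
gripper_force: 61.3
```

In the tool's units: -69 mm is -0.23, -56 mm is -0.1867.

>>> apply_moves --commands '[[[1, -0.0267, 0, 0, 0, 0, 0], [1, -0.0767, 0, 0, 0, 0, 0], [1, -0.1333, 0, 0, 0, 0, 0], [1, -0.1867, 0, 0, 0, 0, 0], [1, -0.23, 0, 0, 0, 0, 0]]]'

```text
time: 7.88
tool_pos: [0.5676, -0.0536, 0.0593]
orientation: [-2.308, -2.13, -0.005]
force: [-1.4, 9.0, 7.9]
width: 0.0229
gripper_force: 61.4
```

>>> apply_moves --commands '[[[1, 0, 0, 0, 0, 0, 0], [1, 0, 0, 0, 0, 0, 0], [1, 0, 0, 0, 0, 0, 0]]]'

```text
time: 8.25
tool_pos: [0.5677, -0.0532, 0.0593]
orientation: [-2.308, -2.13, -0.004]
force: [-3.1, 6.7, 6.6]
width: 0.0224
gripper_force: 61.4
```

Run:
```python
from h import *
from plant import *
s=state();print(s["time"],s["tool_pos"],s["width"],s["force"])
d=s["tool_pos"]-[.573,.014,.0593];a=-.0795;print(d@[-np.sin(a),np.cos(a),0],d@[np.cos(a),np.sin(a),0])
c=capture("wrist");pickle.dump(c,open("wrist3.pkl","wb"));im=c["img"][:,:,::-1]
cv2.imwrite("pics/wrist3.png",cv2.resize(im[140:320,200:440],(800,600),interpolation=cv2.INTER_CUBIC))
```

```text
8.25 [ 0.56765078 -0.05317812  0.05932802] 0.022433056646736747 [-3.14060947  6.66024599  6.56143149]
-0.06739075952149134 2.7109169112617126e-06
```

View pics/wrist3.png

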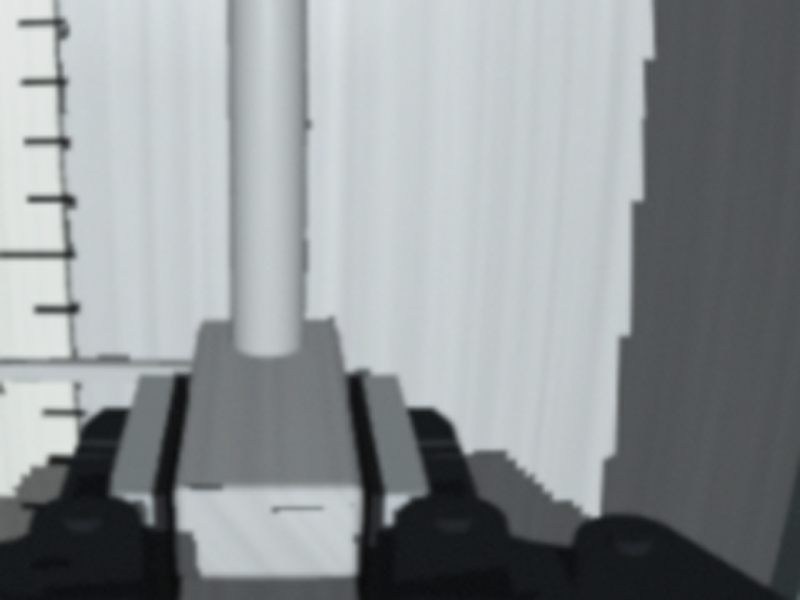

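The grip is held between the pads, and the pointer (row ~368) is visible, but its tip and the clip lie left of this crop. I'll crop there.

Run:
```python
from h import *
c=pickle.load(open("wrist3.pkl","rb"))
cv2.imwrite("pics/crop3.png",cv2.resize(c["img"][220:290,150:250,::-1],None,fx=8,fy=8,interpolation=cv2.INTER_CUBIC))
```

```text
(no output)
```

View pics/crop3.png

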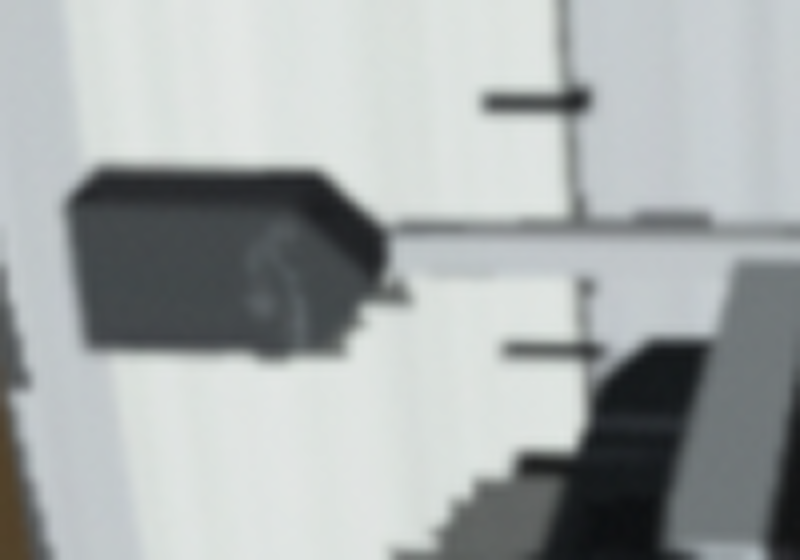

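The clip's top-face tip is at about (375,277). The pointer's top face spans rows 236–277 at its end (x≈396).

Run:
```python
from h import *
c=pickle.load(open("wrist3.pkl","rb"))
w=lambda u,v,z:world(c,150+(u+.5)/8-.5,220+(v+.5)/8-.5,z,True)
a=-.0795;y=np.array([-np.sin(a),np.cos(a),0]);x=np.array([np.cos(a),np.sin(a),0])
p=w(396,256,.0375)
for m in(w(375,277,.034),w(386,237,.026)):print((p-m)@y,(p-m)@x)
print("width",(w(396,236,.0375)-w(396,277,.0375))@y)
q=w(68,205,.034);r=w(90,348,.034);print("clip mid",(p-(q+r)/2)@y,(q-r)@y)
```

```text
0.0032358849701176625 0.002695438455745442
0.003539536358428546 0.0038091073783036657
width 0.0031474914567321023
clip mid 0.003951316284907411 0.011567325548761082
```

>>> apply_moves --commands '[[[1, -0.0067, 0, 0, 0, 0, 0], [1, -0.0117, 0, 0, 0, 0, 0], [1, -0.0117, 0, 0, 0, 0, 0], [1, -0.0117, 0, 0, 0, 0, 0]]]'

```text
time: 8.8
tool_pos: [0.5674, -0.0566, 0.0593]
orientation: [-2.308, -2.131, -0.005]
force: [-3.2, 7.1, 8.2]
width: 0.0233
gripper_force: 61.4
```

Run:
```python
from h import *
from plant import *
s=state();print(s["time"],s["tool_pos"],s["force"],s["width"],s["qd"].round(3))
c=capture("wrist");pickle.dump(c,open("wrist4.pkl","wb"))
cv2.imwrite("pics/crop4.png",cv2.resize(c["img"][220:290,150:250,::-1],None,fx=8,fy=8,interpolation=cv2.INTER_CUBIC))
```

```text
8.8 [ 0.56737752 -0.05656075  0.05932606] [-3.2082123   7.08827586  8.20241698] 0.023324084034887872 [-0. -0.  0. -0. -0. -0.]
```

View pics/crop4.png

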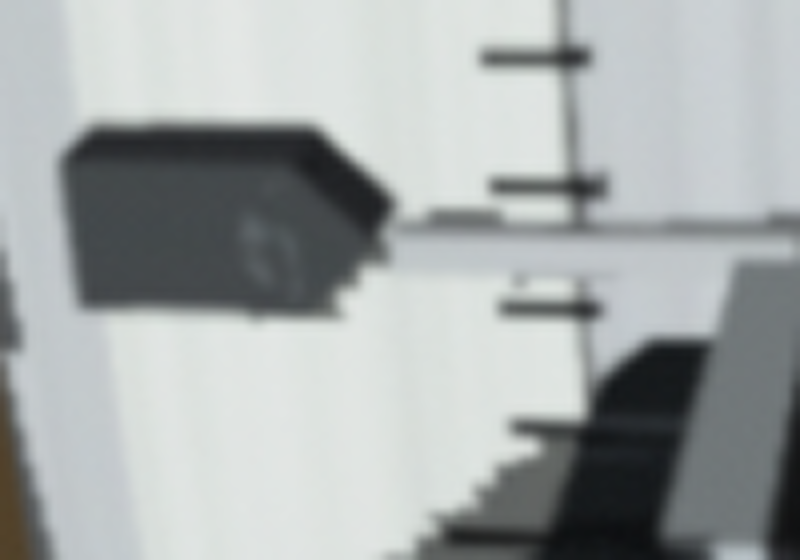

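Run:
```python
from h import *
c=pickle.load(open("wrist4.pkl","rb"))
w=lambda u,v,z:world(c,150+(u+.5)/8-.5,220+(v+.5)/8-.5,z,True)
a=-.0795;y=np.array([-np.sin(a),np.cos(a),0]);x=np.array([np.cos(a),np.sin(a),0])
p=w(396,256,.0375)
for n,m in dict(top=w(377,238,.034),bot=w(394,200,.026),mid=(w(62,160,.034)+w(82,305,.034))/2,right=(w(298,162,.034)+w(340,316,.034))/2).items():print(n,(p-m)@y,(p-m)@x)
# tray front check: pointer tip along cabinet x vs pulled position
```

```text
top 0.00016905549192410506 0.0022537096133200644
bot 0.0005247298466204889 0.0029135562456507305
mid 0.00042069667998057827 0.025881910705961207
right 0.00041528719381791394 0.006632567268953471
```

The pointer is within 0.4 mm of the mark. I'll trim that and pull lightly outward to make sure the tray sits against its stop.

In the tool's units: -2 mm is -0.0067, -1 mm is -0.0033.

>>> apply_moves --commands '[[[1, -0.0013, -0.0033, 0, 0, 0, 0], [1, -0.0013, -0.0067, 0, 0, 0, 0], [1, -0.0013, -0.0067, 0, 0, 0, 0], [1, -0.0013, -0.0067, 0, 0, 0, 0]]]'

```text
time: 9.35
tool_pos: [0.5668, -0.0569, 0.0593]
orientation: [2.307, 2.129, 0.008]
force: [4.6, 9.1, 2.4]
width: 0.0228
gripper_force: 60.8
```

Run:
```python
from h import *
from plant import *
s=state();d=s["tool_pos"]-[.573,.014,.0593];a=-.0795;print(s["force"],d@[-np.sin(a),np.cos(a),0],d@[np.cos(a),np.sin(a),0])
```

```text
[4.56556578 9.06108435 2.41259784] -0.07120677838939517 -0.0005854975231389123
```

In the tool's units: -2 mm is -0.0067, -1 mm is -0.0033.

>>> apply_moves --commands '[[[1, 0, -0.0033, 0, 0, 0, 0], [1, 0, -0.0067, 0, 0, 0, 0], [1, 0, -0.0067, 0, 0, 0, 0], [1, 0, -0.0067, 0, 0, 0, 0]]]'

```text
time: 9.85
tool_pos: [0.5665, -0.057, 0.0594]
orientation: [2.305, 2.127, 0.012]
force: [13.3, 8.2, -4.6]
width: 0.0229
gripper_force: 60.2
```

Run:
```python
from h import *
from plant import *
s=state();d=s["tool_pos"]-[.573,.014,.0593];a=-.0795;print(s["force"],d@[-np.sin(a),np.cos(a),0],d@[np.cos(a),np.sin(a),0],s["qd"].round(3))
c=capture("wrist");pickle.dump(c,open("wrist5.pkl","wb"))
cv2.imwrite("pics/crop5.png",cv2.resize(c["img"][220:290,150:250,::-1],None,fx=8,fy=8,interpolation=cv2.INTER_CUBIC))
```

```text
[13.32945984  8.16247796 -4.5747832 ] -0.07134018262004377 -0.0008735288486662598 [-0.    -0.    -0.002  0.    -0.     0.001]
```

View pics/crop5.png

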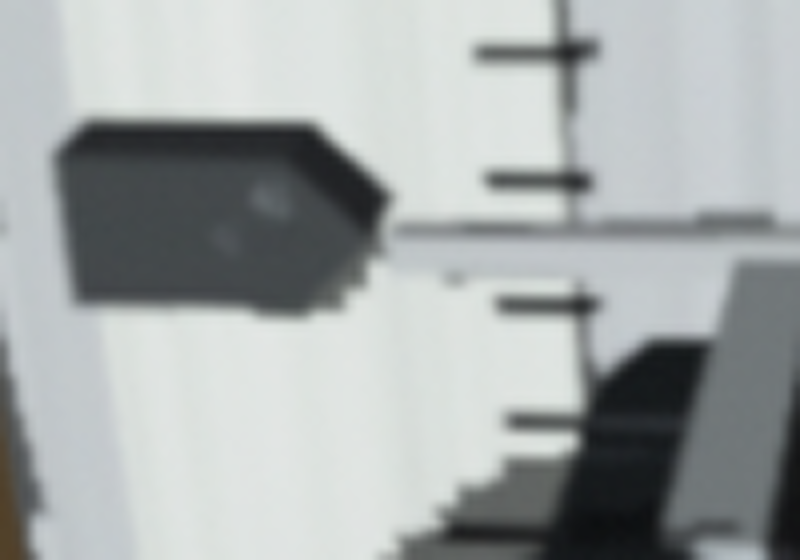

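The clip's top-face tip is now at about (375,233) and the pointer's top face is centred near row 256, so they are level after the height correction. The 13 N outward pull shows the tray is on its stop, so I'm handing in.

```bash
python3 -c "
from plant import *
print(close_job())"
```

```text
the job is handed in; nothing more can be done
None
```

The job is handed in, result not reported: the tray is at its stop and the gripper is holding the rod at about 71 mm, its pointer within about 0.5 mm of the clip tip by camera measurement.

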